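# Serve the tea ball on its tray over the mug

### The arm

A 6-joint arm with a two-finger parallel gripper is mounted at the origin on a cart in front of the work surface, level with it; the furniture and walls round the work are solid. World frame = base frame: x ahead of the robot, y to its left, z up, the work surface at z = 0. Lengths are in mm, angles in rad, forces in N, time in s.
With the tool pointing down it reaches from about 350 to 975 mm from the base axis. Payload 17.4 kg.
Tool frame: the origin (TCP) lies on the centre line of the jaws, within the pads' length; the fingertips stand 22 mm ahead of it and the grasp point (between the pads) lies 3 mm ahead of it; z points along the fingers, y is the line along which they close (so a half turn about z gives the same grasp; the last joint's range is limited). The gripper opens to 85 mm and grips with 20 to 120 N. Pads are 22 mm wide; open, the fingers measure 114 mm over their backs; the gripper's body (76 mm by 85 mm) begins 54 mm behind the grasp point. The pads swing forward as they close: fully open they stand 13 mm farther back than shut.
Start: joints at [1.288, 0.116, 1.442, -0, 1.584, -0.038], TCP at [163.602, 654.879, 253.303] pointing down, gripper open.
Joint ranges: [-2.83, 2.83], [-0.83, 2.19], [0.07, 2.5], [-1.14, 4.28], [0.01, 3], [-2.97, 2.97]. Speed limits (rad/s): [1.89, 1.89, 2.22, 3.14, 3.14, 3.14].

### API

Orientations are given as [roll, pitch, yaw] about the fixed x, y, z axes, in that order (R = Rz(yaw) Ry(pitch) Rx(roll)).
In Python, from station import arm gives the robot as it stands.
- The arm moves only by the tool arm_command, never from a script. Its argument "moves" is text: rows parted by semicolons, each of 4 numbers parted by spaces: the shift along the tool's x, y, z in units of 30 mm (1.0 is 30 mm), then the turn about the tool's z in units of 6 degrees (1.0 is 6 degrees). A call has 1 to 5 rows; each row is the pose to reach, as a shift and turn from the pose commanded when the call began, along the tool's axes at that moment; what a row does not reach only later rows make up. A row lasts 1/8 s, in which the tool goes at most 62.5 mm and 10.7 degrees, less where a joint would pass 70% of its speed; a pose out of reach is approached as far as the arm can. A call with a gripper value outside its range is refused whole. "grip" is the finger opening in mm, from 0 to 85.4, set as the call begins (left out, the last holds). The fingers move at their own pace and stop on an object; "force" is the grip in N (left out, the last holds). Time passes only in rows, so rows that repeat a pose let the fingers close. It gives the time, the measured TCP pose, the force, the opening and the grip force at its end, in the units of the state.
- arm.get_state(): the state, without advancing time (a new reading comes with each control period).
- arm.camera(name): name is "scene" or "top"; returns the picture (384x512x3 uint8, red, green, blue); there is no depth.
- arm.get_calibration(name): a dict with "vfov" (degrees; the focal length in pixels is half the picture's height over the tangent of half this angle, whatever the lens; pixels are square), "cx", "cy" (the principal point, pixels), "dist_coeffs" ([k1, k2, p1, p2, k3] as OpenCV has them; the pictures are not rectified), "R" (3x3) and "t" (3): a world point X has camera coordinates R X + t. Camera axes: x right, y down, z forward; pixel columns grow to the right and rows downward; lengths in mm; the calibration is good to about 2 mm. A picture is of the moment at which its call begins. get_calibration takes no time and is no camera call.
- arm.finish_job(): hands the job in; it is judged then, once.
The state is a dict: "time": time; "joints": joint angles; "joint_vel": joint speeds; "effort": joint torques, N m; "tcp_pos": TCP position; "orientation": TCP orientation; "wrist_force": force on the tool from outside, world axes, zero at the start; "wrist_torque": the same for the moment, N m; "width": finger opening in mm; "finger_force": force on a finger pad.
Only numpy, scipy, OpenCV 4.12 (cv2) and the standard library are available. Lean on these libraries where they do the work, as an engineer would, in place of code of your own. Each camera call takes 0.05 s, during which the arm holds its last target. There are 200 camera calls.

### The job

Fold the orange lid of the tea tray's sugar box fully shut, its tab behind the little rim, then lift the tray by its wooden grip and carry it to the white mug without letting the loose steel ball roll out of its shallow pocket or disturbing the things standing about. Finish while still holding the tray: level and still, the ball's pocket centred over the mug's mouth, a few centimetres above the rim, touching nothing on the table; do not put it down or let go.

Things in the scene. Friction and masses are not known exactly. Their poses are not given: they have to be found in the camera images.
- tray: loose blue tea tray, 214 (its x) x 104 mm, 13 mm edge, 0.4 kg. Origin: centre of the underside, z up. In the middle an upright wooden grip plate, 14 mm thick along tray x, 50 mm wide along y, top 88 mm up: pinch it from above, fingers closing along tray x. Ball pocket at the +x end; white sugar box at the -x end (62 x 80 mm, centre x = -68, top 35 mm up); white rim at x = -27, 26 mm up
- grip (a point): middle of the grasp on the wooden grip plate, 12 mm below its top, 76 mm above the tray's underside; axes as the tray's
- pocket (a point): where the centre of the ball is when it lies in the middle of the pocket: on the tray at x = +68 mm, 23 mm above the underside. The pocket is a steel ring of 36 mm inner diameter whose top is 5 mm above the tray's floor (floor 5 mm above the underside)
- tea_ball: loose perforated steel tea ball, 36 mm in diameter, 50 g, lying in the ring pocket, where it can roll a few mm; origin at its centre. It rolls out if the tray tips by about 40 degrees or is jerked
- lid (a joint): hinge angle (rad) of the orange lid of the sugar box: 0 = shut, tab behind the rim; 1.57 = upright; up to 2.1 = leaning outward, away from the grip. A stiff hinge (0.025 N m, about 0.5 N at the edge): the lid stays where it is left, so it has to be swung over and then pressed down all the way
- lid_hinge (a point): middle of the lid's hinge line, which runs along tray y at the outer (-x) end: tray x = -101 mm, 35.5 mm above the underside. The lid is 68 mm long from the hinge, 80 mm wide, 4 mm thick; shut, it lies from the hinge toward the grip, its top 39.5 mm above the underside
- lid_edge (a point): middle of the lid's free edge, 68 mm from the hinge, where the tab is (30 mm wide, hanging 16 mm below the lid when shut)
- mug: white mug with a handle, loose, 78 mm wide (113 mm with the handle), 89 mm high, to be left standing where it is; origin on its underside
- mug_mouth (a point): centre of the mug's mouth, at rim height (89 mm above the table); the mouth is about 70 mm across
- bowl: bystander: white bowl with a green band, 130 mm across, 59 mm high; origin at the centre of its underside
- spice_jar: bystander: spice jar, 46 mm across, 108 mm high, white cap; origin at the centre of its underside; a like jar stands beside it
- salt_mill: bystander: small salt shaker with a grey top, 44 mm across, 90 mm high; origin at the centre of its underside
- timer: bystander: round cream kitchen timer, 70 mm across, 42 mm high; origin at the centre of its underside
Not all that is in view belongs to the job. There is more than one size of the tea_ball; the one meant has the size given above.

How it is judged (in metres and radians):
On the way, in this order (a step that is already met when the one before it is completed fails the run):
1. the sugar box's lid is folded shut while the tray stands on the table (value of joint lid below 0.08 rad and height (world z) of tray below 0.012 m and distance between tea_ball and pocket below 0.025 m), for 0.2 s.
2. the tray is lifted clear of the table, lid shut, ball in its pocket (value of joint lid below 0.08 rad and height (world z) of tray above 0.04 m and distance between tea_ball and pocket below 0.025 m), for 0.2 s.
3. the ball's pocket is over the mug's mouth (value of joint lid below 0.08 rad and horizontal distance between pocket and mug_mouth below 0.03 m and height (world z) of tray above 0.095 m and distance between tea_ball and pocket below 0.025 m), for 0.2 s.
At the end, for the whole second after the job is handed in: the gripper holds the tray still, level within 0.10 rad, underside 95 to 190 mm above the table, touching neither mug nor bowl; pocket within 30 mm horizontally of the mug mouth's centre; ball within 25 mm of the pocket's middle; lid within 0.08 rad of shut; mug upright (all of step 3 and angle between each of tray, mug's own z axis and vertical below 0.1 rad and height (world z) of tray below 0.19 m and contact force between the fingers and tray above 2 N and contact force between tray and mug below 0.05 N and contact force between tray and bowl below 0.05 N and linear speed of tray below 0.03 m/s and angular speed of tray below 0.15 rad/s); the arm keeps its last pose, push and grip.
It fails at once if the ball leaves its pocket (distance between tea_ball and pocket above 0.03 m).
It fails at once if the tray is tipped by more than 0.4 rad (angle between tray's own z axis and vertical above 0.4 rad).
It fails at once if the mug is moved by more than 30 mm (distance of mug from where it was at the start of the episode above 0.03 m).
It fails at once if the bowl, spice jar, salt shaker or timer is moved by more than 30 mm (distance of any of bowl, spice_jar, salt_mill, timer from where it was at the start of the episode above 0.03 m).
It also fails if it takes over 54 s, if anything falls off the work surface, if the arm or the gripper's body presses on something with over 40 N, if the wrist force passes 120 N, or if a joint passes its speed limit or range.

## Working session

There is one attempt and no reset: what is moved stays moved. The work goes in short steps, Python scripts to look and compute and a tool call to move; the robot and the scene stay as the last step left them, time stands still between calls to the robot, and variables do not carry over. Pictures are saved under pics/ and viewed, at most 12 in all, crops included, and the job is handed in when it is done.

Besides the shell and the picture viewer there is one more tool, called after "Emit:" by a JSON object that holds its "op" and its "data", one argument or row to a line. arm_command: Moves the arm, as the interface text tells. Its arguments: {"type":"object","properties":{"moves":{"type":"string"},"grip":{"type":"number"},"force":{"type":"number"}},"required":["moves"]}

```bash
mkdir -p pics
python3 - <<'E'
from station import arm
import cv2
for n in("scene","top"):
    c=arm.get_calibration(n);print(n,c)
    cv2.imwrite(f"pics/{n}0.png",arm.camera(n)[:,:,::-1])
print(arm.get_state())
E
```

```text
scene {'vfov': 47.6040609569717, 'cx': 254.46044158875765, 'cy': 180.59812889947864, 'dist_coeffs': array([-0.04135724,  0.        ,  0.        ,  0.        ,  0.        ]), 'R': array([[ 0.43699187, -0.89932674,  0.0157962 ],
       [-0.68198769, -0.3427328 , -0.64608592],
       [ 0.58645622,  0.27156148, -0.76310122]]), 't': array([-242.99988214,  437.24054239,  633.16651989])}
top {'vfov': 52.27449843702742, 'cx': 258.5766913302431, 'cy': 188.71406723326385, 'dist_coeffs': array([-0.11973744,  0.        ,  0.        ,  0.        ,  0.        ]), 'R': array([[-0.02508858, -0.99967132, -0.00527364],
       [-0.99346358,  0.02551972, -0.11126032],
       [ 0.11135833,  0.00244781, -0.9937773 ]]), 't': array([ 38.81603428, 543.31132786, 945.19721473])}
{'time': 0.1, 'joints': array([ 1.28819743e+00,  1.16437776e-01,  1.44219373e+00,  4.61300969e-05,
        1.58400588e+00, -3.78203667e-02]), 'joint_vel': array([ 1.57775866e-03, -6.82049916e-05, -1.85725960e-03,  7.88771501e-04,
       -5.20611499e-04, -1.82448877e-03]), 'effort': array([ 9.53395211e-04, -7.33662844e+01, -6.33785748e+01, -1.64303910e-04,
        5.18142799e-03,  3.51973256e-06]), 'tcp_pos': array([163.54937136, 654.7347914 , 252.63909128]), 'orientation': array([-3.14055041e+00, -8.55965311e-05,  2.89681466e+00]), 'wrist_force': array([-0.23250151,  0.22788389, -0.1490804 ]), 'wrist_torque': array([-0.02792106,  0.02762028,  0.0343387 ]), 'finger_force': 0.0, 'width': 85.31325504467375}
```

View pics/scene0.png

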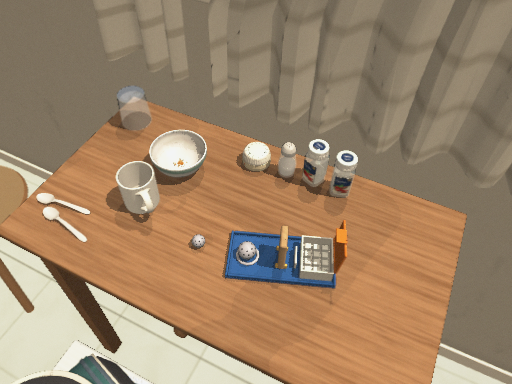

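View pics/top0.png

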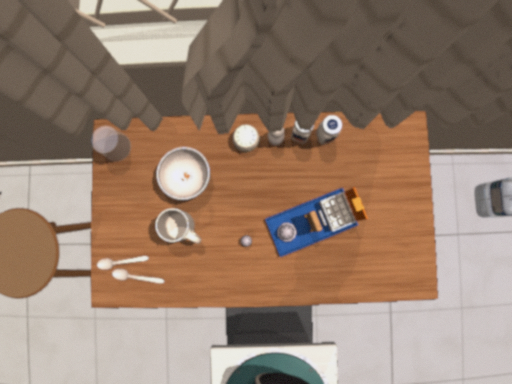

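The scene view shows the tray at about (282,258), the lid leaning outward at (341,247), the mug at (138,188), the bowl at (178,153), the timer at (256,156), the salt shaker at (288,160) and two jars at (316,163) and (343,175). There are two ball candidates: one in the ring pocket at (247,250), and a smaller one loose on the table at (199,241). The one in the pocket fits the description, so I'll enlarge both views to confirm.

Run:
```python
import cv2, numpy as np
a=cv2.imread("pics/scene0.png")[210:300,185:365]; b=cv2.imread("pics/top0.png")[170:270,225:385]
a=cv2.resize(a,(720,360),interpolation=cv2.INTER_CUBIC); cv2.imwrite("pics/cropA.png",a)
b=cv2.resize(b,(800,500),interpolation=cv2.INTER_CUBIC); cv2.imwrite("pics/cropB.png",b)
```

```text
(no output)
```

View pics/cropA.png

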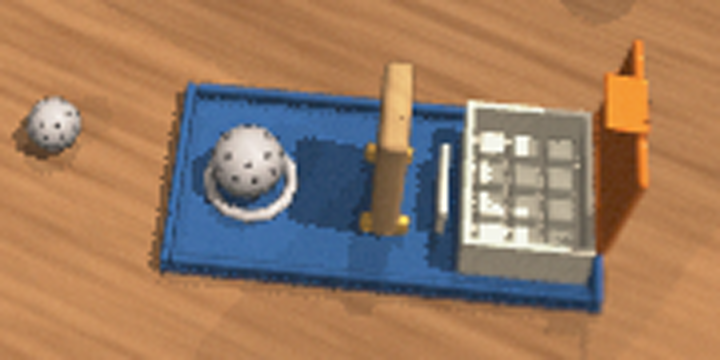

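View pics/cropB.png

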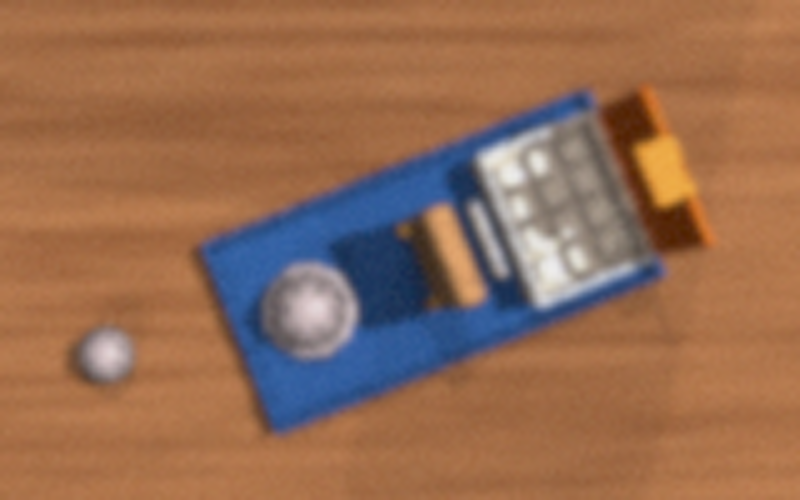

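The crops confirm it: the ball in the ring (crop A (247,162), crop B (310,310)) is the larger, perforated one. The loose ball (A (53,127), B (105,355)) is about 60% of its size, so it is a decoy. I'll fit the tray pose from the corners and enlarge the mug.

```bash
cat > h.py <<'E'
import cv2, numpy as np
from station import arm
C={n:arm.get_calibration(n) for n in("scene","top")}
def cam(n):
    c=C[n]; f=192/np.tan(np.radians(c["vfov"]/2))
    return np.array([[f,0,c["cx"]],[0,f,c["cy"]],[0,0,1]]),c["dist_coeffs"],c["R"],c["t"]
def proj(n,X):
    K,d,R,t=cam(n); return cv2.projectPoints(np.float64(X).reshape(-1,1,3),cv2.Rodrigues(R)[0],t,K,d)[0].reshape(-1,2)
def ray(n,uv,z):
    K,d,R,t=cam(n); p=cv2.undistortPoints(np.float64(uv).reshape(-1,1,2),K,d).reshape(-1,2)
    D=np.c_[p,np.ones(len(p))]@R; o=-R.T@t
    return o+D*((z-o[2])/D[:,2])[:,None]
def tray(p,X):
    c,s=np.cos(p[2]),np.sin(p[2]); X=np.float64(X).reshape(-1,3)
    return X@np.array([[c,s,0],[-s,c,0],[0,0,1]])+[p[0],p[1],0]
def lid(a,u,v,w): # u along lid, v along y, w above underside
    return [-101+u*np.cos(a)-w*np.sin(a),v,35.5+u*np.sin(a)+w*np.cos(a)]
E
python3 - <<'E'
from h import *
from scipy.optimize import least_squares
A=lambda u,v:((u+.5)/4-.5+185,(v+.5)/4-.5+210)
B=lambda u,v:((u+.5)/5-.5+225,(v+.5)/5-.5+170)
obs=[("top",B(590,93),(-107,-52,13)),("top",B(203,247),(107,-52,13)),("top",B(275,433),(107,52,13)),("top",B(660,275),(-107,52,13)),
("scene",A(192,86),(107,-52,13)),("scene",A(163,270),(107,52,13)),("scene",A(600,308),(-107,52,13)),
("scene",A(397,107),(0,0,88)),("top",B(453,255),(0,0,88)),
("top",B(650,87),(67,-40,2)),("top",B(712,240),(67,40,2)),("scene",A(640,42),(67,-40,2)),("scene",A(648,187),(67,40,2))]
def res(q):
    r=[]
    for i,(n,uv,X) in enumerate(obs):
        if i>=9:X=lid(q[3],*X)
        r.append(proj(n,tray(q,X))[0]-uv)
    return np.ravel(r)
c=ray("top",[B(453,255)],88)[0]
r=least_squares(res,[c[0],c[1],2.0,1.7],loss="soft_l1")
print(r.x,"\n",res(r.x).reshape(-1,2).round(1).tolist())
for nm,X in dict(grip=(0,0,76),pocket=(68,0,23),hinge=(-101,0,35.5),edge=lid(r.x[3],68,0,0)).items(): print(nm,tray(r.x,X)[0].round(1))
print("pocket ray",ray("top",[B(310,310)],23),ray("scene",[A(247,162)],23))
for n,p,z in[("top",(183,172),59),("top",(246,138),42),("top",(277,134),90),("top",(331,124),108),("top",(303,128),108),("top",(172,224),89),("scene",(138,178),89),("scene",(179,148),59),("scene",(289,148),90),("scene",(318,147),108),("scene",(347,158),108)]:print(n,p,ray(n,[p],z)[0].round())
a=cv2.resize(cv2.imread("pics/scene0.png")[155:221,110:170],(440,484),interpolation=cv2.INTER_CUBIC)
b=cv2.resize(cv2.imread("pics/top0.png")[200:260,148:208],(360,360),interpolation=cv2.INTER_CUBIC)
o=np.zeros((484,800,3),np.uint8);o[:,:440]=a;o[:360,440:]=b;cv2.imwrite("pics/mug.png",o)
E
```

```text
[ 458.89766107 -106.48207727    1.92733224    1.69967499] 
 [[-0.3, -1.2], [-0.7, -0.5], [0.5, 0.9], [1.7, 0.3], [-1.3, -0.4], [-1.1, -1.4], [1.3, -0.5], [0.1, 0.3], [0.6, 0.3], [-0.6, -0.4], [0.5, 0.9], [0.2, -0.1], [-0.1, 0.7]]
grip [ 458.9 -106.5   76. ]
pocket [435.2 -42.8  23. ]
hinge [ 494.1 -201.1   35.5]
edge [ 497.2 -209.3  102.9]
pocket ray [[435.90946294 -41.92642003  23.        ]] [[437.25435619 -39.52257504  23.        ]]
top (183, 172) [587. 209.  59.]
top (246, 138) [671.  53.  42.]
top (277, 134) [667. -22.  90.]
top (331, 124) [ 684. -149.  108.]
top (303, 128) [676. -83. 108.]
top (172, 224) [460. 229.  89.]
scene (138, 178) [455. 218.  89.]
scene (179, 148) [589. 208.  59.]
scene (289, 148) [673. -26.  90.]
scene (318, 147) [687. -86. 108.]
scene (347, 158) [ 684. -152.  108.]
```

View pics/mug.png

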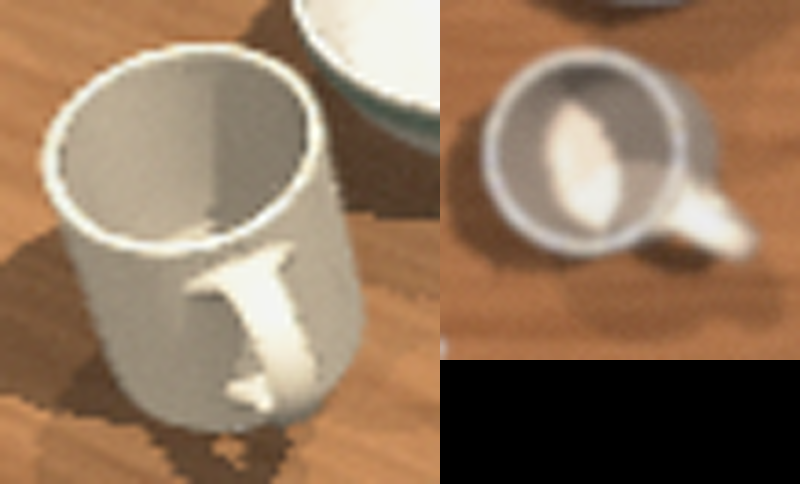

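The mug rim centre is at crop (185,148) in the scene view and (585,151) in the top view, with the handle pointing toward the tray. The lid is at about 1.70 rad. Next I'll work out the targets and the first move.

```bash
cat >> h.py <<'E'
P=[458.9,-106.5,1.927]
def go(xyz,psi=3.498,pos=None,ps0=None):
    s=arm.get_state(); p=np.array(s["tcp_pos"]) if pos is None else np.array(pos); y=s["orientation"][2] if ps0 is None else ps0
    d=np.array(xyz)-p; dy=(psi-y+np.pi)%(2*np.pi)-np.pi
    return np.round([(d@[np.cos(y),np.sin(y),0])/30,(d@[np.sin(y),-np.cos(y),0])/30,-d[2]/30,-np.degrees(dy)/6],3)
def T(x,y,z): return tray(P,(x,y,z))[0]
E
python3 - <<'E'
from h import *
print(ray("top",[(171.75,224.75)],89),ray("scene",[(134.8,174.75)],89))
print(T(-155,0,230),go(T(-155,0,230)))
E
```

```text
[[458.0252006  229.91539546  89.        ]] [[459.19578508 229.51094179  89.        ]]
[ 512.95140363 -251.77025079  230.        ] [-18.622 -26.494   0.755  -5.741]
```

Emit:
{"op": "arm_command", "data": {
  "moves": "-1 -1.4 0.1 -1;-2 -2.8 0.2 -2;-3 -4.3 0.3 -3.2;-4.1 -5.8 0.4 -4.5;-5.2 -7.4 0.5 -5.74",
  "grip": 0,
  "force": 30
}}

```text
time: 0.72
tcp_pos: [261.4, 400.0, 237.9]
orientation: [-3.141, -0.0, -2.78]
wrist_force: [1.1, -0.1, 1.0]
width: 0.2
finger_force: 0.0
```

```bash
python3 -c "
from h import *
print(go(T(-155,0,230)),arm.get_state()['joints'].round(2))"
```

```text
[ -0.168 -23.288   0.262   0.046] [ 0.94 -0.32  1.87 -0.    1.59 -0.99]
```

Emit:
{"op": "arm_command", "data": {
  "moves": "0 -1.7 0 0;0 -3.5 0 0;0 -5.3 0 0;0 -7.1 0 0;0 -8.9 0 0"
}}

```text
time: 1.35
tcp_pos: [354.4, 149.8, 238.2]
orientation: [-3.142, 0.0, -2.785]
wrist_force: [0.4, 0.6, 0.0]
width: -0.0
finger_force: 0.0
```

Emit:
{"op": "arm_command", "data": {
  "moves": "0 -1.8 0 0;0 -3.6 0 0;0 -5.4 0 0;0 -7.2 0 0;0 -9 0 0"
}}

```text
time: 1.98
tcp_pos: [448.6, -103.5, 238.2]
orientation: [-3.142, 0.0, -2.786]
wrist_force: [2.0, 1.3, -0.0]
width: 0.2
finger_force: 0.0
```

```bash
python3 -c "
from h import *
print(go(T(-155,0,230)),arm.get_state()['joints'].round(2))"
```

```text
[-2.880e-01 -5.379e+00  2.740e-01 -5.000e-03] [-0.28 -0.36  1.9   0.    1.6  -2.21]
```

Emit:
{"op": "arm_command", "data": {
  "moves": "-0.2 -1.8 0.2 0;-0.2 -3.6 0.2 0;-0.2 -5.3 0.2 0;-0.2 -5.3 1.5 0;-0.2 -5.3 3 0"
}}

```text
time: 2.6
tcp_pos: [509.6, -249.2, 147.2]
orientation: [-3.141, 0.0, -2.786]
wrist_force: [0.7, -0.2, -0.1]
width: 0.1
finger_force: 0.0
```

```bash
python3 -c "
from h import *
print(go(T(-145,0,105)),arm.get_state()['joints'].round(2))
cv2.imwrite('pics/s1.png',cv2.resize(arm.camera('scene')[150:310,220:420,::-1],(800,600)))"
```

```text
[-0.074  0.215  1.408 -0.011] [-0.5  -0.07  1.8   0.    1.41 -2.43]
```

View pics/s1.png

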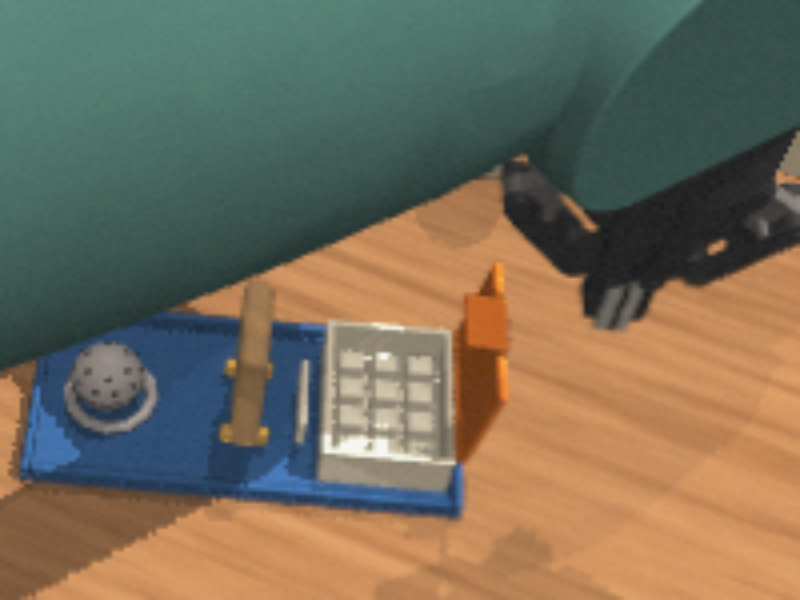

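The view shows the closed fingers at about (610,310), outboard of the upright lid at (485,350), with the ball still in its ring. Next I lower and approach.

Emit:
{"op": "arm_command", "data": {
  "moves": "-0.07 0 0.6 0;-0.07 0.1 1.24 0;-0.07 0.4 1.24 0;-0.07 0.6 1.24 0;-0.07 0.6 1.24 0"
}}

```text
time: 3.28
tcp_pos: [505.5, -230.6, 112.2]
orientation: [-3.14, 0.001, -2.785]
wrist_force: [-0.4, -0.5, 0.0]
width: 0.1
finger_force: 0.0
```

```bash
python3 -c "
from h import *
for q in [(-119,113),(-105,112.6),(-91,108),(-79,100),(-69,89),(-62,76),(-59,61)]: print(q,go(T(q[0],0,q[1])))
print(arm.get_state()['wrist_force'])"
```

```text
(-119, 113) [ 0.013  0.451 -0.025  0.005]
(-105, 112.6) [ 0.013  0.917 -0.012  0.005]
(-91, 108) [0.012 1.384 0.141 0.005]
(-79, 100) [0.012 1.784 0.408 0.005]
(-69, 89) [0.012 2.117 0.775 0.005]
(-62, 76) [0.012 2.351 1.208 0.005]
(-59, 61) [0.012 2.451 1.708 0.005]
[-0.40781933 -0.54205504  0.04143861]
```

Emit:
{"op": "arm_command", "data": {
  "moves": "0 0.25 0 0;0 0.5 0 0;0 0.75 0 0;0 1 0.02 0;0 1.25 0.1 0"
}}

```text
time: 3.9
tcp_pos: [492.0, -195.3, 108.1]
orientation: [-3.141, 0.0, -2.785]
wrist_force: [-0.4, -0.2, -0.1]
width: -0.0
finger_force: 0.2
```

Emit:
{"op": "arm_command", "data": {
  "moves": "0 0.2 0.08 0;0 0.4 0.18 0;0 0.6 0.34 0;0 0.75 0.5 0;0 0.9 0.7 0"
}}

```text
time: 4.53
tcp_pos: [482.6, -170.2, 86.7]
orientation: [-3.142, 0.0, -2.785]
wrist_force: [0.5, -0.5, 1.1]
width: -0.1
finger_force: 0.2
```

```bash
python3 -c "
from h import *
for q in [(-79,100),(-69,89),(-62,76),(-59,61)]: print(q,go(T(q[0],0,q[1])))
cv2.imwrite('pics/s2.png',cv2.resize(arm.camera('scene')[190:310,210:370,::-1],(800,600)))"
```

```text
(-79, 100) [ 0.001 -0.368 -0.443 -0.001]
(-69, 89) [ 0.001 -0.034 -0.076 -0.001]
(-62, 76) [ 0.001  0.199  0.357 -0.001]
(-59, 61) [ 0.001  0.299  0.857 -0.001]
```

View pics/s2.png

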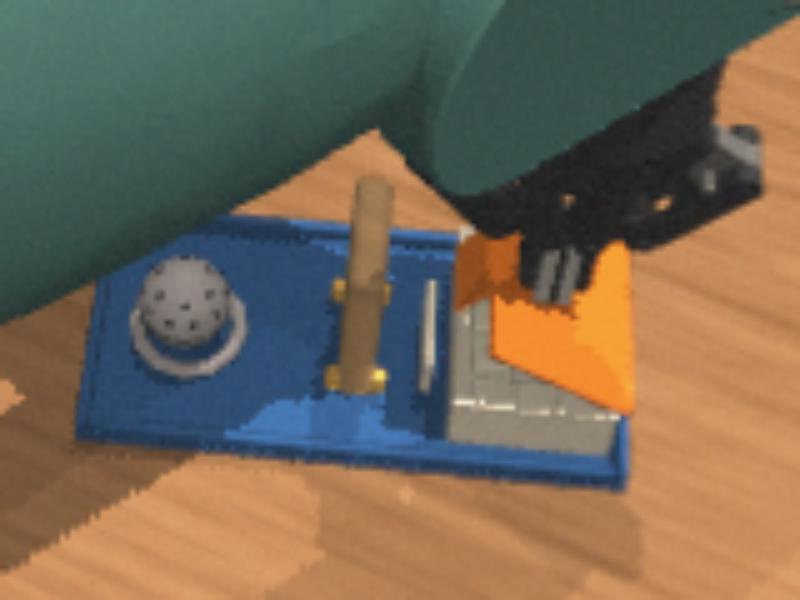

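The lid (560,310 in the crop) is folded inward to about 35 degrees, and the tray and ball haven't moved. I'll continue the arc and press down.

Emit:
{"op": "arm_command", "data": {
  "moves": "0 0.12 0.2 0;0 0.22 0.4 0;0 0.3 0.6 0;0 0.36 0.76 0;0 0.38 0.86 0"
}}

```text
time: 5.2
tcp_pos: [478.7, -159.7, 61.1]
orientation: [-3.142, -0.0, -2.785]
wrist_force: [-2.7, -0.5, 16.8]
width: 0.1
finger_force: 8.5
```

```bash
python3 -c "
from h import *
print(go(T(-56,0,61.5)),arm.get_state()['wrist_force'])"
```

```text
[ 0.     0.027 -0.014 -0.001] [-2.69392366 -0.52696344 16.75829976]
```

Emit:
{"op": "arm_command", "data": {
  "moves": "0 0.02 0.03 0;0 0.02 0.03 0;0 0.02 0 0;0 0 -1 0;0 0 -2.5 0"
}}

```text
time: 5.82
tcp_pos: [478.1, -159.5, 136.0]
orientation: [3.14, -0.002, -2.785]
wrist_force: [-0.7, -0.0, 0.1]
width: 0.2
finger_force: 0.0
```

Emit:
{"op": "arm_command", "data": {
  "moves": "0 -1 -1.3 0;0 -2.5 -1.3 0;0 -4 -1.3 0;0 -4 -1.3 0;0 -4 -1.3 0"
}}

```text
time: 6.45
tcp_pos: [520.4, -271.9, 174.9]
orientation: [3.141, -0.0, -2.786]
wrist_force: [0.6, 0.2, 0.1]
width: 0.2
finger_force: 0.0
```

```bash
python3 -c "
from h import *
s=arm.camera('scene')[190:310,210:370,::-1]; cv2.imwrite('pics/s3.png',cv2.resize(s,(800,600)));
print(arm.get_state()['tcp_pos'])"
```

```text
[ 520.39033573 -271.56090747  175.10838403]
```

View pics/s3.png

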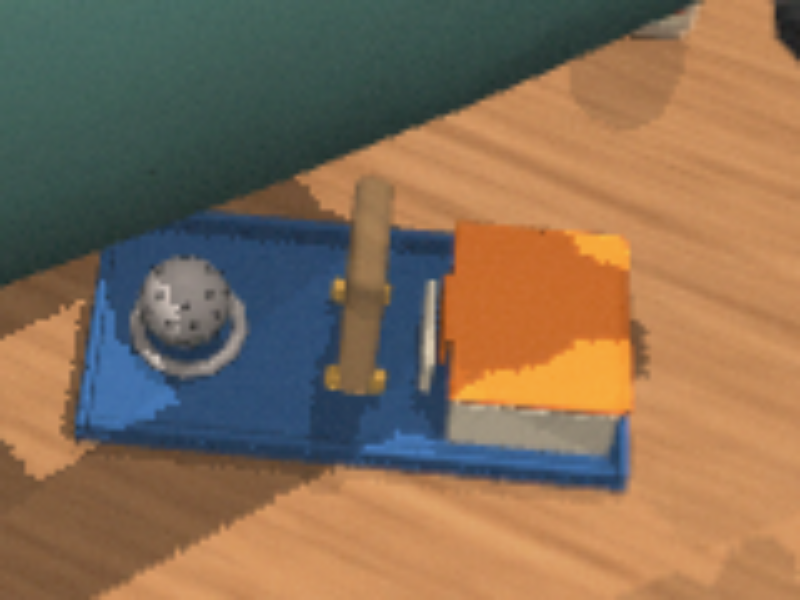

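The lid now lies flat and shut, its tab at crop (447,330) just behind the rim (430,335). The ball is still in its ring at (185,300). I'll go to the grip.

```bash
python3 -c "
from h import *
for a in (0,.08,.16): print(a,[((proj('scene',T(*lid(a,68,v,4)))[0]-[210,190]+.5)*5-.5).round() .tolist() for v in (-40,40)])
print(go(T(0,0,175)),go(T(0,0,79)), np.array(arm.get_state()['tcp_pos']))"
```

```text
0 [[451.0, 225.0], [445.0, 403.0]]
0.08 [[454.0, 217.0], [448.0, 396.0]]
0.16 [[458.0, 210.0], [452.0, 389.0]]
[0.000e+00 5.871e+00 4.000e-03 1.000e-03] [0.000e+00 5.871e+00 3.204e+00 1.000e-03] [ 520.39033573 -271.56090747  175.10838403]
```

Emit:
{"op": "arm_command", "data": {
  "moves": "0 1.5 0 0;0 3.2 0 0;0 4.8 0 0;0 5.87 0 0;0 5.87 0 0",
  "grip": 50
}}

```text
time: 7.12
tcp_pos: [458.4, -104.9, 175.8]
orientation: [-3.141, 0.001, -2.782]
wrist_force: [0.4, 0.1, -0.2]
width: 50.0
finger_force: 0.0
```

```bash
python3 -c "
from h import *
print(go(T(0,0,79)))
for n,sl in (('scene',(slice(190,310),slice(210,370))),): cv2.imwrite('pics/s4.png',cv2.resize(arm.camera(n)[sl][:,:,::-1],(800,600)))"
```

```text
[ 3.000e-03 -5.400e-02  3.226e+00  2.900e-02]
```

View pics/s4.png

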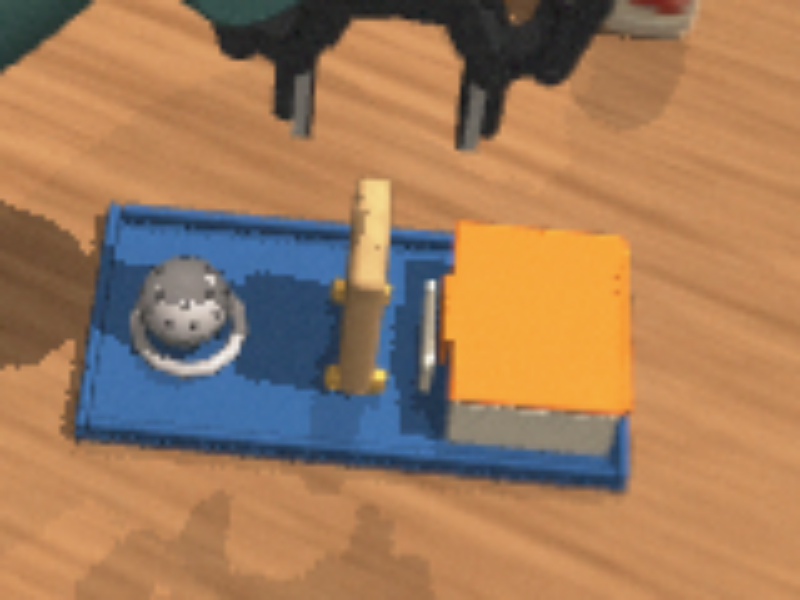

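The fingers (295,110) and (475,115) straddle the plate (372,230), which hasn't moved from the fitted pose. I'll descend and grip.

Emit:
{"op": "arm_command", "data": {
  "moves": "0 -0.05 0.8 0;0 -0.05 1.7 0;0 -0.05 2.5 0;0 -0.05 3.1 0;0 -0.05 3.22 0"
}}

```text
time: 7.8
tcp_pos: [459.4, -108.7, 77.7]
orientation: [3.141, -0.001, -2.786]
wrist_force: [1.2, -0.4, -0.2]
width: 49.9
finger_force: 0.0
```

Emit:
{"op": "arm_command", "data": {
  "moves": "0 0 0 0;0 0 0 0;0 0 0 0;0 0 0 0;0 0 0 0",
  "grip": 10,
  "force": 70
}}

```text
time: 8.43
tcp_pos: [460.2, -108.6, 79.9]
orientation: [-3.141, 0.001, -2.785]
wrist_force: [-1.5, 1.7, 4.9]
width: 13.0
finger_force: 69.7
```

Emit:
{"op": "arm_command", "data": {
  "moves": "0 0 -0.1 0;0 0 -0.25 0;0 0 -0.4 0;0 0 -0.55 0;0 0 -0.7 0"
}}

```text
time: 9.05
tcp_pos: [459.7, -108.6, 100.0]
orientation: [-3.142, -0.0, -2.785]
wrist_force: [0.7, 0.9, -4.6]
width: 13.3
finger_force: 68.1
```

Emit:
{"op": "arm_command", "data": {
  "moves": "0 0 -0.2 0;0 0 -0.5 0;0 0 -0.8 0;0 0 -1.1 0;0 0 -1.4 0"
}}

```text
time: 9.68
tcp_pos: [459.7, -108.6, 142.4]
orientation: [-3.142, 0.0, -2.785]
wrist_force: [1.0, 0.7, -4.3]
width: 13.0
finger_force: 68.1
```

Emit:
{"op": "arm_command", "data": {
  "moves": "0 0 -0.4 0;0 0 -0.8 0;0 0 -1.2 0;0 0 -1.6 0;0 0 -2 0"
}}

```text
time: 10.3
tcp_pos: [459.7, -108.6, 202.5]
orientation: [-3.142, 0.0, -2.785]
wrist_force: [0.4, 0.7, -5.2]
width: 13.3
finger_force: 68.1
```

```bash
python3 -c "
from h import *
s=arm.get_state();print(s['tcp_pos'],s['orientation'],s['wrist_force'],s['wrist_torque'],s['width'],s['finger_force'])
tx=np.array([np.cos(P[2]),np.sin(P[2])]);m=np.array([458.6,229.7])
g=m-68*tx;print(g,go([*g,79+130]))
cv2.imwrite('pics/s5.png',cv2.resize(arm.camera('scene')[120:310,150:400,::-1],(790,600)))"
```

```text
[ 459.70970838 -108.58798157  202.52398998] [-3.14157612e+00  2.77135463e-05 -2.78526365e+00] [ 0.44984485  0.65152083 -5.15348087] [-0.03572235  0.00887898 -0.03222728] 13.277671233548125 68.14884781837463
[482.31287385 165.96853514] [-3.899e+00  8.314e+00 -2.160e-01 -1.000e-03]
```

View pics/s5.png

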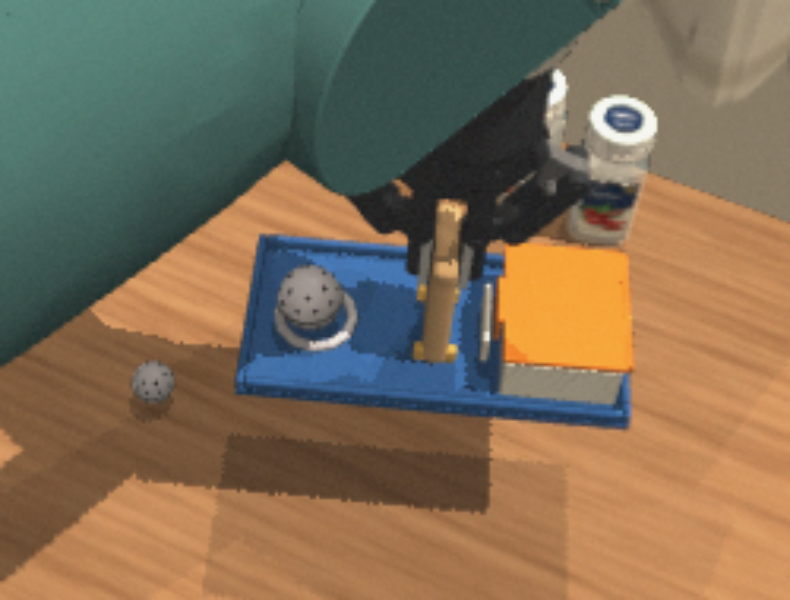

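The tray is held level and the lid is shut. The ball at (310,297) is in its ring, and the jars are undisturbed. I'll carry it to the mug with smooth ramps.

Emit:
{"op": "arm_command", "data": {
  "moves": "-0.06 0.14 0 0;-0.19 0.41 -0.05 0;-0.4 0.86 -0.1 0;-0.68 1.45 -0.15 0;-0.98 2.08 -0.2 0"
}}

```text
time: 10.98
tcp_pos: [465.4, -38.4, 207.6]
orientation: [3.141, -0.0, -2.785]
wrist_force: [0.3, -0.2, -4.1]
width: 13.0
finger_force: 68.3
```

Emit:
{"op": "arm_command", "data": {
  "moves": "-0.32 0.68 0 0;-0.64 1.36 0 0;-0.96 2.04 0 0;-1.28 2.72 0 0;-1.6 3.4 0 0"
}}

```text
time: 11.6
tcp_pos: [474.6, 74.2, 207.6]
orientation: [3.141, -0.0, -2.785]
wrist_force: [0.1, 0.1, -4.1]
width: 12.8
finger_force: 68.3
```

Emit:
{"op": "arm_command", "data": {
  "moves": "-0.3 0.63 0 0;-0.58 1.23 0 0;-0.82 1.74 0 0;-0.98 2.1 0 0;-1.1 2.35 0 0"
}}

```text
time: 12.22
tcp_pos: [481.2, 150.8, 207.7]
orientation: [-3.142, -0.0, -2.785]
wrist_force: [0.8, -0.3, -5.5]
width: 12.9
finger_force: 68.3
```

```bash
python3 -c "
from h import *
s=arm.get_state()
tx=np.array([np.cos(P[2]),np.sin(P[2])]);m=np.array([458.6,229.7])
g=m-68*tx;print(s['tcp_pos'],g,go([*g,209]))"
```

```text
[481.18459604 150.75039391 207.65480252] [482.31287385 165.96853514] [-0.212  0.462 -0.045  0.002]
```

Emit:
{"op": "arm_command", "data": {
  "moves": "-0.06 0.14 0 0;-0.12 0.28 0 0;-0.17 0.38 0 0;-0.2 0.44 0 0;-0.21 0.46 0 0"
}}

```text
time: 12.85
tcp_pos: [482.4, 165.2, 207.7]
orientation: [-3.142, -0.0, -2.785]
wrist_force: [0.3, -0.3, -4.7]
width: 13.0
finger_force: 68.3
```

Emit:
{"op": "arm_command", "data": {
  "moves": "0 0 0 0;0 0 0 0;0 0 0 0;0 0 0 0;0 0 0 0"
}}

```text
time: 13.48
tcp_pos: [482.3, 165.2, 207.7]
orientation: [3.142, -0.0, -2.785]
wrist_force: [-1.3, -0.6, -4.1]
width: 12.8
finger_force: 68.3
```

```bash
python3 -c "
from h import *
s=arm.get_state();print(s['tcp_pos'],s['joint_vel'].round(4),s['finger_force'])
a=cv2.resize(arm.camera('scene')[90:290,80:260,::-1],(400,444));b=cv2.resize(arm.camera('top')[130:290,130:290,::-1],(400,400))
o=np.zeros((444,800,3),np.uint8);o[:,:400]=a;o[:400,400:]=b;cv2.imwrite('pics/s6.png',o)"
```

```text
[482.33273291 165.15111075 207.69780797] [ 0.003  -0.0015 -0.0004  0.0006  0.0003  0.0008] 68.34501385688782
```

View pics/s6.png

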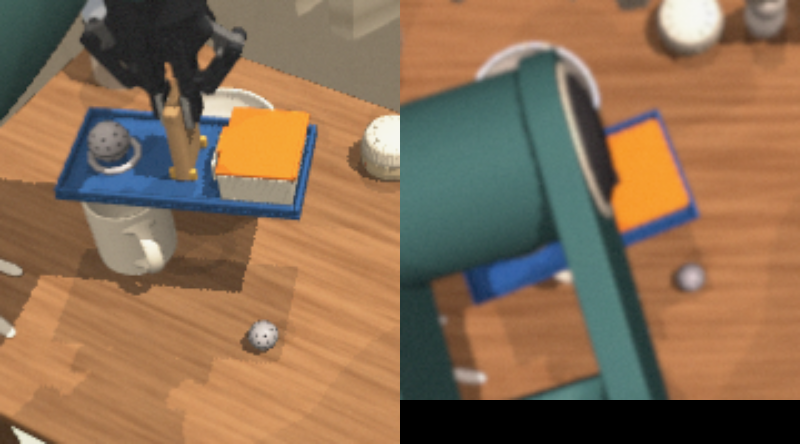

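The tray hovers above the mug, level, with the lid shut. The ball is at left-crop (109,141), in its ring. I'll verify its position and hand in if it agrees.

```bash
python3 -c "
from h import *
q=ray('scene',[(128.8,153.2)],151.7)[0];print(q)
if np.hypot(*(q[:2]-[458.6,229.7]))<12: print(arm.finish_job())"
```

```text
[460.52267199 230.07226095 151.7       ]
the job is handed in; nothing more can be done
None
```

I handed the job in at about 13.5 s on the robot's clock, with no verdict returned. The lid is shut, the ball is still in its pocket, and the tray is held level and still, its underside about 128 mm above the table. The last camera check put the pocket about 2 mm from the mug mouth's centre.

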